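Clamp an offcut on edge in the ratchet bench clamp

ROBOT

A 6-joint arm with a two-finger parallel gripper is mounted at the origin on the work surface; the furniture and walls round the work are solid. World frame = base frame: x ahead of the robot, y to its left, z up, the work surface at z = 0. Lengths are in m, angles in degrees, forces in N, time in s.
With the tool pointing down it reaches from about 0.3 to 0.75 m from the base axis. Payload 8.5 kg.
Tool frame: the origin (TCP) lies between the finger pads; the fingertips stand 17 mm ahead of it and the grasp point (between the pads) lies 2 mm behind it (env.tip_reach is the distance from the TCP to the fingertips, in m); z points along the fingers, y is the line along which they close (so a half turn about z gives the same grasp; the last joint's range is limited). The gripper opens to 85 mm and grips with 20 to 120 N. Pads are 22 mm wide; open, the fingers measure 114 mm over their backs; the gripper's body (76 mm by 85 mm) begins 54 mm behind the grasp point. The pads swing forward as they close: fully open they stand 13 mm farther back than shut.
Start: joints at [60.716, 21.807, 74.336, -0, 83.858, -12.336], TCP at [0.16, 0.526, 0.248] pointing down, gripper open.
Joint ranges: [-178.18, 178.18], [-50.72, 133.34], [12.68, 142.11], [-81.47, 261.47], [9.98, 163.14], [-165.26, 165.26]. Speed limits (degrees/s): [136.94, 136.94, 180, 180, 180, 180].

INTERFACE

Orientations are given as a 3x3 rotation matrix whose columns are the frame's x, y, z axes.
In Python, from rig import env, viewer gives the robot as it stands.
- The arm moves only by the tool move_arm, never from a script. Its argument "motion" is a list of rows, each a list of 2 entries, a list of its own where there are three numbers: the shift along the tool's x, y, z normalised to -1 to 1, where 1 is 50 mm, then the turn, a rotation vector about the tool's x, y, z normalised to -1 to 1, where 1 is 8 degrees. A call has 1 to 20 rows; each row shifts and turns the commanded pose from where the row before left it, along the tool's axes as they then stand; what a row does not reach is not made up. A row lasts 1/10 s, in which the tool goes at most 50 mm and 8.59 degrees, less where a joint would pass 70% of its speed; a pose out of reach is approached as far as the arm can. A call with a number of a shift or a turn outside -1 to 1 is refused whole. A call with a gripper value outside its range is refused whole. "claw" is the closure, from 0 (fully open) to 1 (shut), set as the call begins (left out, the last holds). The fingers move at their own pace and stop on an object; "force" is the grip in N (left out, the last holds). Time passes only in rows, so rows that do not move let the fingers close. It gives the time, the measured TCP pose, the force, the opening and the grip force at its end, in the units of the state.
- env.observe(): the state, without advancing time (a new reading comes with each control period).
- viewer.get_image(name): name is "side" or "top" or "wrist"; returns a dict with "frame" (400x640x3 uint8, red, green, blue), "depth" (400x640 float32, m along the optical axis (not along the pixel's ray), 0 where there is no reading), "fx", "fy", "cx", "cy" (pixels), "eye" and "attitude" of the camera in the world; the wrist camera has in their place "T_tool_cam" (4x4, takes a point from camera to tool coordinates, whose origin is the TCP and whose axes are the flange's). Camera axes: x right, y up, looking along -z (the intrinsics and any distortion apply to the point x, -y, -z); pixel columns grow to the right and rows downward; lengths in m; the calibration is good to about 2 mm. A picture is of the moment at which its call begins: read the wrist's pose just before it.
- env.close_job(): hands the job in; it is judged then, once.
The state is a dict: "time_s": time; "q": joint angles; "qvel": joint speeds; "joint_efforts": joint torques, N m; "position": TCP position; "tool_rot": TCP orientation; "ft_force": force on the tool from outside, world axes, zero at the start; "wrist_torque": the same for the moment, N m; "grip_width": finger opening in m; "gripper_force": force on a finger pad.
Only numpy, scipy, OpenCV 4.12 (cv2) and the standard library are available. Lean on these libraries where they do the work, as an engineer would, in place of code of your own. Each camera call takes 0.05 s, during which the arm holds its last target. There are 200 camera calls.

TASK

Stand the wooden offcut on its long edge, as it stands now, on the bed of the green ratchet clamp, lying across the bed and centred between the jaws, and let go of it. Then take hold of the red lever grip and pump it back and forth in full strokes, a tooth at a time, until you feel it clearly stiffen and the offcut is firmly clamped against the fixed jaw, but stop before it is overtightened. Let go of the grip, leaving the offcut clamped and the other things on the bench where they are.

Things in the scene. Friction and masses are not known exactly. Their poses are not given: they have to be found in the camera images.
- clamp: green ratchet bench clamp, bolted down: bed plate 76 (x) x 290 (y, from -170 to +120 mm) x 12 mm high. Origin on the bench surface; its y axis runs along the bed towards the fixed jaw, x across it, z up. The red sliding jaw carries a spring pad with a black rubber face; both jaws rise to z = 38 mm. The gap between the rubber faces, 61 to 79 mm at the start, differs each time and is not reported.
- fixed_jaw: green fixed jaw at the +y end of the clamp's bed, 62 mm wide in x, 26 mm high above the bed, with a black rubber face towards -y; the face is at y = 100 mm in the clamp's frame. Origin at the foot of that face, axes as the clamp's.
- bed (a point): point on the top of the bed (z = 12 mm in the clamp's frame, y = 77.5 mm) under the middle of the offcut when that touches the fixed jaw; axes as the clamp's.
- offcut: loose pale wood offcut, 120 x 45 x 58 mm, about 0.17 kg, standing on its long edge: 58 mm tall. In the clamp its 120 mm length lies along the clamp's x and its 45 mm thickness is clamped; it then stands 32 mm above the jaws, and the jaw easily slides it along the bed. Origin in the middle of one of its two large faces; its frame is 6 degrees askew to its edges, so use offcut_mid for directions.
- offcut_mid (a point): centre of the offcut's volume, 29 mm above what it stands on, with axes along its edges: x across its 58 mm (vertical), y along its 120 mm length (level), z across its 45 mm thickness (level).
- grip (a point): middle of the red upright lever grip, a round post 22 mm in diameter and 53 mm tall; this point is 24 mm below its top and 72 mm above the bench. It swings level, 125 mm from the pivot. A held grip gives a little under load, so the lever lags a pushing hand by up to about 0.05 rad.
- pivot (a point): on the lever's upright hinge axis at the height of grip (clamp's frame: x -47, y -97 mm); the lever reaches from here towards +x of the clamp. Push needed at the grip, standing at the end of a forward stroke: 0 to 5 N while the jaw runs free, 7 to 10 N once it first squeezes the offcut (not enough yet), 11 to 12 N a tooth later, 14 to 15 N the next (firm after either); one more overtightens.
- lever (a joint): lever angle, rad: 0 = back stop (grip most to -y of the clamp), 0.33 = front stop (most to +y), both hard; at 0.15 it lies along the clamp's x. Grows counterclockwise seen from above. A stroke from below 0.05 to above 0.27 advances one tooth; stopping shorter may not. It stays where left while the jaw is unloaded; with the offcut squeezed the spring pushes it back over the first part of the return.
- tape_measure: yellow tape measure, 61 x 74 x 72 mm; origin under its middle. Leave alone.
- nail_tin: open grey tin, 68 mm wide, 62 mm tall; origin under its middle. Leave alone.
- wedge: small wooden wedge, 31 x 82 x 18 mm; origin under its middle. Leave alone.
- rack (a point): where the lever crosses the toothed rack of the sliding jaw (x = 0, y = -97, z = 44 mm in the clamp's frame). Each full lever stroke moves the sliding jaw one 6 mm tooth towards the fixed jaw; a holding pawl keeps it there. The pad's spring: 6 N preload, 1.6 N/mm, 20 mm of travel; once that is spent the offcut is overtightened.

How it is judged:
By the outcome, as a careful person would: the job done as asked, in the order asked, and still so for the second after the job is handed in, with the robot touching nothing.
It also fails if it takes over 72 s, if anything falls off the work surface, if the arm or the gripper's body presses on something with over 40 N, if the wrist force passes 120 N, or if a joint passes its speed limit or range.

## Working session

There is one attempt and no reset: what is moved stays moved. The work goes in short steps, Python scripts to look and compute and a tool call to move; the robot and the scene stay as the last step left them, time stands still between calls to the robot, and variables do not carry over. Pictures are saved under pics/ and viewed, at most 10 in all, crops included, and the job is handed in when it is done.

Besides the shell and the picture viewer there is one more tool, called after "Request:" in YAML: its name, and indented under it one key for each argument. move_arm: Moves the arm, as the interface text tells. Scaled input: -1 to 1 covers 50 mm each way for a shift and 8 degrees each way for a turn. Its arguments: {"type":"object","properties":{"motion":{"type":"array","items":{"type":"array"}},"claw":{"type":"number"},"force":{"type":"number"}},"required":["motion"]}

```bash
ls; mkdir -p pics; cat > h.py <<'E'
import numpy as np, cv2
from rig import env, viewer
def save(n,f): 
    im=viewer.get_image(n); cv2.imwrite(f,cv2.cvtColor(im['frame'],cv2.COLOR_RGB2BGR)); return im
def cloud(im):
    d=im['depth'];v,u=np.indices(d.shape)
    p=np.stack([(u-im['cx'])/im['fx']*d,-(v-im['cy'])/im['fy']*d,-d],-1)
    if 'eye' in im: return p@np.array(im['attitude']).T+np.array(im['eye'])
    T=np.array(im['T_tool_cam']);s=env.observe()
    return (p@T[:3,:3].T+T[:3,3])@np.array(s['tool_rot']).T+np.array(s['position'])
E
python3 - <<'E'
from h import *
s=env.observe();print(s)
for n in('top','side'):
    im=save(n,f'pics/{n}0.png');print({k:v for k,v in im.items() if k not in('frame','depth')});np.savez(f'{n}0.npz',f=im['frame'],P=cloud(im))
E
```

```text
pics
{'time_s': 0.0, 'q': array([ 6.07170317e+01,  2.18415903e+01,  7.43842841e+01,  1.57734401e-03,
        8.38563430e+01, -1.23358735e+01]), 'qvel': array([ 0.04942549,  0.00463167,  0.04864282,  0.12234452, -0.10874695,
       -0.03719593]), 'joint_efforts': array([-6.45391701e-04, -4.48460948e+01, -2.31276923e+01, -1.94927816e-04,
        4.69539940e-03, -1.17362418e-05]), 'position': array([0.16018743, 0.5258888 , 0.24770889]), 'tool_rot': array([[-9.56573330e-01,  2.91490888e-01, -7.25748618e-04],
       [ 2.91491601e-01,  9.56572587e-01, -1.23820928e-03],
       [ 3.33304510e-04, -1.39598760e-03, -9.99998970e-01]]), 'ft_force': array([ 0.13405386,  0.077815  , -0.15056198]), 'wrist_torque': array([-0.02607468,  0.04272574, -0.02281695]), 'gripper_force': 0.0, 'grip_width': 0.08579414478007925}
{'fx': 441.32830170534953, 'fy': 441.32830170534953, 'cx': 320.82116285275634, 'cy': 204.83120618813146, 'eye': array([0.29228976, 0.15571286, 1.0885093 ]), 'attitude': array([[ 0.00125506,  0.99029743, -0.13895836],
       [-0.99994405,  0.00270238,  0.01022737],
       [ 0.01050366,  0.13893775,  0.99024541]])}
{'fx': 512.0327386582419, 'fy': 512.0327386582419, 'cx': 315.7788426272591, 'cy': 206.35365909931548, 'eye': array([ 0.42525173, -0.80592244,  0.43164756]), 'attitude': array([[ 9.99982473e-01, -2.44574127e-03,  5.39189359e-03],
       [ 5.90404280e-03,  3.43745261e-01, -9.39044375e-01],
       [ 4.43221713e-04,  9.39059750e-01,  3.43753676e-01]])}
```

View pics/top0.png

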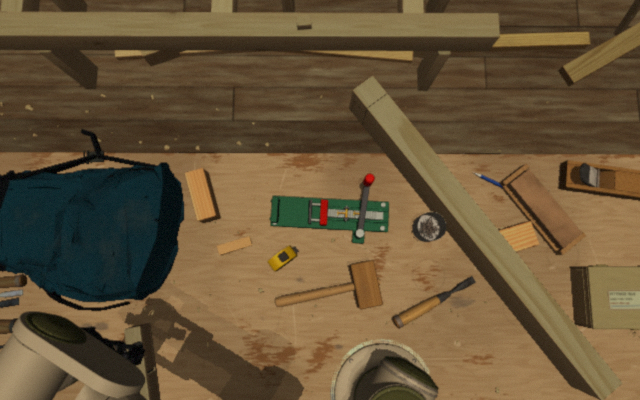

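View pics/side0.png

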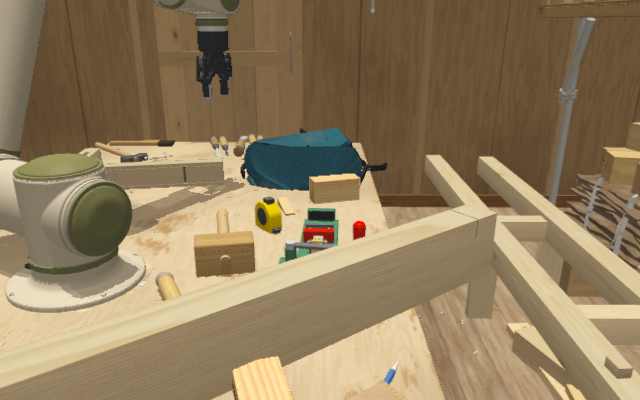

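The top view shows the clamp at (330,213), with the fixed jaw at left (285,212), the red jaw at (320,212), the lever pivot at (360,233) and the grip at (369,180). The offcut is at (200,195), the tin at (430,227), and a beam runs across the right side. In the side view the beam stands between the camera and the clamp.

```bash
python3 - <<'E'
from h import *
z=np.load('top0.npz');P=z['P'];f=z['f'];hsv=cv2.cvtColor(f,cv2.COLOR_RGB2HSV).astype(int)
H,S,V=hsv[...,0],hsv[...,1],hsv[...,2]
v,u=np.indices(H.shape)
def rep(n,m):
    q=P[m];print(n,m.sum(),'med',np.median(q,0).round(4),'lo',np.percentile(q,3,0).round(3),'hi',np.percentile(q,97,0).round(3))
    return q
def rect(q):
    r=cv2.minAreaRect((q[:,:2]*1000).astype(np.float32));print('  rect',np.round(r[0],1),np.round(r[1],1),round(r[2],1))
box=lambda a,b,c,d:(u>=a)&(u<c)&(v>=b)&(v<d)
m=box(265,185,395,245)&(H>65)&(H<95)&(S>100);rep('green',m)
g=m&(P[...,2]<.02)&(P[...,2]>.004);rect(rep('bed',g))
g=m&(P[...,2]>.03)&(u<320);rect(rep('fixjaw',g))
red=((H<6)|(H>174))&(S>150)&(V>80)
rect(rep('redjaw',red&box(300,190,335,235)))
g=red&box(355,165,385,195);rep('grip',g);rep('griptop',g&(P[...,2]>.085))
g=box(180,160,222,230);o=rep('off',g&(P[...,2]>.05)&(P[...,2]<.07));rect(o)
g=box(352,222,368,245);rep('pivot',g&(P[...,2]>.04))
for a,b in((365,90),(400,130),(440,190),(500,260)):print('beam',a,b,P[b,a].round(3))
print('table',P[300,230],P[250,350])
rep('tape',box(262,240,302,275)&(H>18)&(H<32)&(S>170)&(P[...,2]>.02))
rep('bench',box(205,240,250,290))
E
```

```text
green 2080 med [0.4204 0.1589 0.0124] lo [ 0.381 -0.011  0.008] hi [0.457 0.256 0.038]
bed 1857 med [0.4186 0.1564 0.012 ] lo [ 0.382 -0.012  0.008] hi [0.458 0.245 0.018]
  rect [406.5 116.8] [269.6 101.4] 87.0
fixjaw 137 med [0.4273 0.255  0.0376] lo [0.4   0.248 0.034] hi [0.457 0.262 0.042]
  rect [390.  191.7] [189.9  85.2] 44.4
redjaw 175 med [0.4222 0.1395 0.0376] lo [0.394 0.13  0.033] hi [0.451 0.147 0.042]
  rect [422.9 138.3] [17.1 59. ] 89.1
grip 71 med [0.494  0.0347 0.0944] lo [0.485 0.025 0.077] hi [0.504 0.044 0.098]
griptop 67 med [0.4942 0.0349 0.0946] lo [0.486 0.025 0.09 ] hi [0.504 0.044 0.098]
off 989 med [0.4623 0.4307 0.0578] lo [0.407 0.401 0.054] hi [0.518 0.46  0.062]
  rect [463.5 431.2] [120.7  46. ] 16.6
pivot 102 med [0.3784 0.0524 0.0475] lo [0.364 0.045 0.042] hi [0.398 0.062 0.052]
beam 365 90 [0.698 0.044 0.115]
beam 400 130 [ 0.601 -0.035  0.118]
beam 440 190 [ 0.463 -0.121  0.117]
beam 500 260 [ 0.307 -0.247  0.118]
table [ 0.21253248  0.36346593 -0.0008957 ] [0.33312598 0.0726944  0.0008606 ]
tape 310 med [0.31   0.2389 0.0563] lo [0.289 0.208 0.037] hi [0.336 0.264 0.069]
bench 2250 med [0.2963 0.3722 0.0005] lo [ 0.241  0.321 -0.004] hi [0.355 0.425 0.016]
```

```bash
python3 - <<'E'
from h import *
z=np.load('top0.npz');P=z['P'];f=z['f'];hsv=cv2.cvtColor(f,cv2.COLOR_RGB2HSV).astype(int)
H,S,V=hsv[...,0],hsv[...,1],hsv[...,2];v,u=np.indices(H.shape)
m=((u>265)&(u<395)&(v>185)&(v<245)&(H>65)&(H<95)&(S>100)&(P[...,2]<.018)).astype(np.uint8)
lo=[];hi=[]
for c in range(275,388):
    r=np.where(m[:,c])[0]
    if len(r)<3: continue
    hi.append(P[r[0],c,:2]);lo.append(P[r[-1],c,:2])
for n,a in(('far',hi),('near',lo)):
    a=np.array(a)
    for _ in range(4):
        k=np.polyfit(a[:,1],a[:,0],1);e=a[:,0]-np.polyval(k,a[:,1]);a=a[abs(e)<max(.003,0)] if len(a[abs(e)<.003])>20 else a[abs(e)<np.median(abs(e))*1.5]
    print(n,k,len(a),'ang',np.degrees(np.arctan(k[0])))
for r in (203,205,208,210,212,214,216,218,220,222):
    c=np.where(m[r])[0];print(r,P[r,c[0]].round(4),P[r,c[-1]].round(4))
r=212
for c in range(268,336):print(c,P[r,c].round(3),f[r,c],end=' | ')
E
```

```text
far [0.0507151  0.44934281] 72 ang 2.903273579736713
near [0.05593689 0.38062618] 66 ang 3.2016113349578603
203 [0.4482 0.2479 0.0077] [ 0.448  -0.0184  0.0142]
205 [0.443  0.2477 0.0098] [ 0.4435 -0.0189  0.0109]
208 [0.4351 0.2474 0.0125] [ 0.436  -0.0186  0.0116]
210 [0.4301 0.2473 0.0128] [ 0.4314 -0.019   0.0088]
212 [0.4255 0.2474 0.0108] [ 0.4259 -0.0158  0.0126]
214 [0.4204 0.2472 0.0114] [ 0.421  -0.0183  0.0118]
216 [0.4155 0.2496 0.0116] [ 0.4164 -0.0186  0.0095]
218 [0.4109 0.2473 0.0087] [ 0.4112 -0.0157  0.0112]
220 [0.4055 0.2494 0.0128] [ 0.4056 -0.0097  0.0174]
222 [0.4009 0.2521 0.0089] [ 0.4007 -0.0121  0.0174]
268 [0.426 0.275 0.002] [161 127  87] | 269 [ 0.427  0.273 -0.003] [161 125  84] | 270 [ 0.427  0.271 -0.   ] [133 109  73] | 271 [0.422 0.264 0.042] [76 83 55] | 272 [0.422 0.262 0.035] [45 79 49] | 273 [0.422 0.259 0.038] [41 81 52] | 274 [0.423 0.257 0.034] [41 82 53] | 275 [0.422 0.255 0.038] [39 79 49] | 276 [0.422 0.252 0.037] [37 74 47] | 277 [0.422 0.25  0.037] [25 42 27] | 278 [0.424 0.249 0.022] [18 28 18] | 279 [0.425 0.247 0.011] [33 69 42] | 280
[... 1416 characters left out ...]
152 0.011] [39 82 54] | 319 [0.425 0.149 0.013] [52 69 44] | 320 [0.422 0.147 0.04 ] [116  38  26] | 321 [0.422 0.144 0.039] [159  21  12] | 322 [0.422 0.142 0.039] [166  16   9] | 323 [0.422 0.14  0.039] [165  16   9] | 324 [0.422 0.137 0.04 ] [161   9   0] | 325 [0.422 0.135 0.039] [161  18   9] | 326 [0.423 0.132 0.037] [148  20  13] | 327 [0.424 0.13  0.026] [121  70  57] | 328 [0.424 0.127 0.028] [130 118 101] | 329 [0.424 0.125 0.027] [140 137 117] | 330 [0.424 0.123 0.028] [138 133 115] | 331 [0.424 0.12  0.027] [145 140 122] | 332 [0.424 0.117 0.023] [143 138 119] | 333 [0.423 0.115 0.032] [143 138 118] | 334 [0.423 0.113 0.031] [139 133 115] | 335 [0.424 0.11  0.028] [139 134 114] |
```

Request:
move_arm:
  motion:
    - [[0,0,0],[0,0,-1]]
    - [[0,0,0],[0,0,-1]]
    - [[0,0,0],[0,0,-1]]
    - [[0,0,0],[0,0,-1]]
    - [[0,0,0],[0,0,-0.2]]
  claw: 0

```text
time_s: 0.6
position: [0.1602, 0.526, 0.248]
tool_rot: [[-0.957, -0.289, -0.0], [-0.289, 0.957, -0.001], [0.001, -0.001, -1.0]]
ft_force: [0.2, 0.7, -0.3]
grip_width: 0.0854
gripper_force: 0.0
```

```bash
python3 - <<'E'
from h import *
P=np.load('top0.npz')['P'].reshape(-1,3)
c=np.array([.4635,.4312]);a=np.radians(16.6);l=np.array([np.cos(a),np.sin(a)]);t=np.array([-l[1],l[0]])
d=P[:,:2]-c;s=d@l;w=d@t
for h in (.02,.04):
  for s0 in range(-80,100,15):
    k=(P[:,2]>h)&(abs(s*1000-s0)<8)&(w>.028)&(w<.2)
    print(h,s0,w[k].min().round(3) if k.any() else None,P[k,2].max().round(3) if k.any() else None)
E
```

```text
0.02 -80 0.087 0.14
0.02 -65 0.081 0.141
0.02 -50 0.073 0.145
0.02 -35 0.071 0.148
0.02 -20 0.062 0.149
0.02 -5 0.054 0.152
0.02 10 0.048 0.154
0.02 25 0.046 0.157
0.02 40 0.048 0.158
0.02 55 0.051 0.157
0.02 70 0.053 0.143
0.02 85 0.055 0.126
0.04 -80 0.089 0.14
0.04 -65 0.083 0.141
0.04 -50 0.078 0.145
0.04 -35 0.072 0.148
0.04 -20 0.068 0.149
0.04 -5 0.058 0.152
0.04 10 0.049 0.154
0.04 25 0.046 0.157
0.04 40 0.048 0.158
0.04 55 0.051 0.157
0.04 70 0.053 0.143
0.04 85 0.055 0.126
```

Request:
move_arm:
  motion:
    - [[-0.656,-0.446,0],[0,0,0]]
    - [[-0.656,-0.446,0],[0,0,0]]
    - [[-0.656,-0.446,0],[0,0,0]]
    - [[-0.656,-0.446,0],[0,0,0]]
    - [[-0.656,-0.446,0],[0,0,0]]
    - [[-0.656,-0.446,0],[0,0,0]]
    - [[-0.656,-0.446,0],[0,0,0]]
    - [[-0.656,-0.446,0],[0,0,0]]
    - [[0,0,0],[0,0,0]]
    - [[0,0,0],[0,0,0]]
    - [[0,0,0],[0,0,0]]
  claw: 0.25

```text
time_s: 1.7
position: [0.462, 0.4307, 0.2483]
tool_rot: [[-0.958, -0.286, -0.001], [-0.286, 0.958, -0.0], [0.001, 0.0, -1.0]]
ft_force: [-0.3, 0.4, -1.3]
grip_width: 0.0642
gripper_force: 0.0
```

Request:
move_arm:
  motion:
    - [[0.4,0,0.5],[0,0,0]]
    - [[0,0,0.8],[0,0,0]]
    - [[0,0,0.8],[0,0,0]]
    - [[0,0,0.8],[0,0,0]]
    - [[0,0,0.5],[0,0,0]]
    - [[0,0,0.4],[0,0,0]]
    - [[0,0,0.18],[0,0,0]]
    - [[0,0,0],[0,0,0]]
    - [[0,0,0],[0,0,0]]

```text
time_s: 2.6
position: [0.4437, 0.4252, 0.0505]
tool_rot: [[-0.958, -0.287, 0.001], [-0.287, 0.958, 0.001], [-0.002, 0.001, -1.0]]
ft_force: [1.1, 0.3, 0.2]
grip_width: 0.0641
gripper_force: 0.0
```

Request:
move_arm:
  motion:
    - [[0,0,0],[0,0,0]]
    - [[0,0,0],[0,0,0]]
    - [[0,0,0],[0,0,0]]
    - [[0,0,0],[0,0,0]]
    - [[0,0,0],[0,0,0]]
    - [[0,0,0],[0,0,0]]
  claw: 1
  force: 60

```text
time_s: 3.2
position: [0.4442, 0.425, 0.0508]
tool_rot: [[-0.958, -0.287, 0.002], [-0.287, 0.958, 0.001], [-0.002, 0.001, -1.0]]
ft_force: [-0.8, 0.0, 6.4]
grip_width: 0.044
gripper_force: 63.4
```

Request:
move_arm:
  motion:
    - [[0,0,-0.3],[0,0,0]]
    - [[0,0,-0.6],[0,0,0]]
    - [[0,0,-0.6],[0,0,0]]
    - [[0,0,-0.5],[0,0,0]]
    - [[0,-0.3,0],[0,0,0.9]]
    - [[0,-0.6,0],[0,0,0.8]]
    - [[0,-0.6,0],[0,0,0.76]]
    - [[0,0,0],[0,0,0]]
    - [[0,0,0],[0,0,0]]

```text
time_s: 4.1
position: [0.4546, 0.3504, 0.1497]
tool_rot: [[-0.999, 0.053, 0.0], [0.053, 0.999, 0.0], [-0.0, 0.0, -1.0]]
ft_force: [-0.4, 0.2, -2.2]
grip_width: 0.0442
gripper_force: 62.4
```

Request:
move_arm:
  motion:
    - [[0.15,-0.5,0],[0,0,0]]
    - [[0.2,-0.7,0],[0,0,0]]
    - [[0.22,-0.7,0],[0,0,0]]
    - [[0.15,-0.5,0.3],[0,0,0]]
    - [[0.1,-0.39,0.3],[0,0,0]]
    - [[0,0,0.3],[0,0,0]]
    - [[0,0,0],[0,0,0]]
    - [[0,0,0],[0,0,0]]
    - [[0,0,0],[0,0,0]]

```text
time_s: 5.0
position: [0.4067, 0.2143, 0.105]
tool_rot: [[-0.999, 0.052, 0.002], [0.052, 0.999, 0.0], [-0.001, 0.0, -1.0]]
ft_force: [-0.2, -0.0, -1.7]
grip_width: 0.0441
gripper_force: 62.4
```

```bash
python3 - <<'E'
from h import *
s=env.observe();print(s['position'],s['ft_force'])
im=save('wrist','pics/w1.png');np.savez('w1.npz',f=im['frame'],P=cloud(im))
E
```

```text
[0.40670866 0.21426684 0.10502357] [-0.20643946 -0.00672816 -1.66672338]
```

View pics/w1.png

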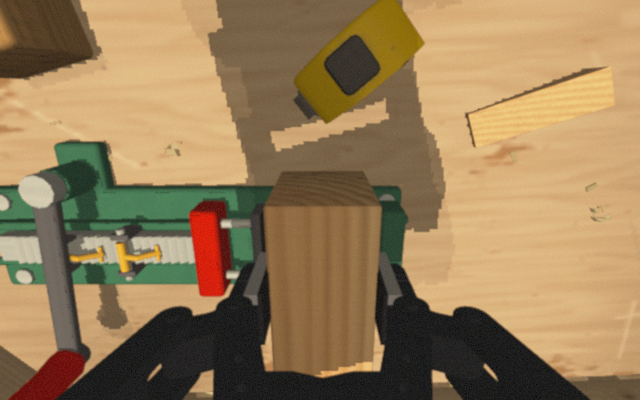

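The wrist view shows the offcut held square over the bed. The red jaw is at (210,250), the black pad at (257,230) and the fixed jaw at (390,235). I'll check the jaw positions from this depth image.

```bash
python3 - <<'E'
from h import *
z=np.load('w1.npz');P=z['P'];f=z['f'].astype(int)
for r in (205,215,222,230):
    print('row',r,[(c,P[r,c].round(3).tolist(),f[r,c].tolist()) for c in (225,248,252,258,262,266,270,320,376,381,384,388,392,398,402)])
m=(P[...,2]>.01)&(P[...,2]<.014);v,u=np.indices(m.shape)
g=f[...,1]-f[...,0]>20
for c in (130,150,170,186,238):
    r=np.where(g[:,c]&m[:,c])[0]; print(c,P[r[0],c].round(4),P[r[-1],c].round(4))
k=(P[...,2]>.09)&(u>262)&(u<385)&(v>200)&(v<250)
q=P[k];print('offcut top',q.min(0).round(4),q.max(0).round(4))
E
```

```text
row 205 [(225, [0.396, 0.149, 0.017], [78, 45, 30]), (248, [0.399, 0.163, 0.012], [48, 80, 55]), (252, [0.399, 0.166, 0.013], [49, 78, 54]), (258, [0.396, 0.172, 0.02], [48, 44, 44]), (262, [0.397, 0.174, 0.019], [49, 41, 41]), (266, [0.366, 0.195, 0.111], [106, 78, 50]), (270, [0.366, 0.196, 0.11], [103, 74, 46]), (320, [0.367, 0.215, 0.112], [108, 81, 48]), (376, [0.368, 0.236, 0.111], [112, 90, 55]), (381, [0.399, 0.253, 0.024], [59, 58, 37]), (384, [0.399, 0.255, 0.026], [40, 57, 47]), (388, [0.399, 0.257, 0.025], [31, 48, 30]), (392, [0.399, 0.26, 0.025], [32, 49, 40]), (398, [0.399, 0.264, 0.025], [33, 52, 40]), (402, [0.408, 0.272, -0.0], [122, 97, 73])]
row 215 [(225, [0.403, 0.148, 0.018], [86, 18, 16]), (248, [0.406, 0.162, 0.012], [48, 72, 52]), (252, [0.397, 0.171, 0.036], [61, 57, 55]), (258, [0.398, 0.175, 0.036], [63, 57, 52]), (262, [0.399, 0.177, 0.033], [27, 25, 15]), (266, [0.37, 0.195, 0.112], [139, 103, 67]), (270, [0.369, 0.197, 0.113], [144, 107, 66]), (320, [0.371, 0.215, 0.111], [147, 108, 64]), (376, [0.372, 0.236, 0.111], [150, 119, 75]), (381, [0.373, 0.23
[... 1208 characters left out ...]
.376, 0.195, 0.111], [145, 106, 67]), (320, [0.377, 0.215, 0.112], [145, 107, 68]), (376, [0.378, 0.236, 0.112], [151, 117, 75]), (381, [0.411, 0.251, 0.036], [61, 64, 47]), (384, [0.411, 0.253, 0.037], [44, 67, 48]), (388, [0.411, 0.255, 0.037], [42, 69, 51]), (392, [0.411, 0.258, 0.038], [39, 68, 47]), (398, [0.412, 0.261, 0.037], [47, 73, 51]), (402, [0.412, 0.264, 0.038], [41, 67, 44])]
130 [0.3835 0.0835 0.0102] [0.4564 0.0665 0.0105]
150 [0.384  0.0976 0.011 ] [0.4566 0.0822 0.0115]
170 [0.3849 0.1109 0.0103] [0.4579 0.0967 0.0106]
186 [0.3858 0.1223 0.0117] [0.4587 0.1086 0.0104]
238 [0.3867 0.1575 0.0101] [0.448  0.1498 0.012 ]
offcut top [0.3262 0.1929 0.1053] [0.3869 0.2385 0.2302]
```

Request:
move_arm:
  motion:
    - [[0,-0.03,0.3],[0,0,0]]
    - [[0,0,0.3],[0,0,0]]
    - [[0,0,0.14],[0,0,0]]
    - [[0,0,0.06],[0,0,0]]
    - [[0,0,0.02],[0,0,0]]
    - [[0,0,0],[0,0,0]]
    - [[0,0,0],[0,0,0]]

```text
time_s: 5.75
position: [0.4064, 0.2122, 0.0638]
tool_rot: [[-0.999, 0.053, 0.001], [0.053, 0.999, 0.0], [-0.001, 0.0, -1.0]]
ft_force: [-0.1, 0.4, -2.0]
grip_width: 0.0442
gripper_force: 62.5
```

Request:
move_arm:
  motion:
    - [[0,0,0.02],[0,0,0]]
    - [[0,0,0.01],[0,0,0]]
    - [[0,0,0],[0,0,0]]
    - [[0,0,0],[0,0,0]]

```text
time_s: 6.15
position: [0.4063, 0.2122, 0.0628]
tool_rot: [[-0.999, 0.053, 0.001], [0.053, 0.999, 0.0], [-0.001, 0.0, -1.0]]
ft_force: [-2.8, -0.8, 9.3]
grip_width: 0.0439
gripper_force: 64.0
```

Request:
move_arm:
  motion:
    - [[0,0,0],[0,0,0]]
    - [[0,0,0],[0,0,0]]
    - [[0,0,0],[0,0,0]]
    - [[0,0,-0.1],[0,0,0]]
    - [[0,0,-0.4],[0,0,0]]
    - [[0,0,-0.8],[0,0,0]]
    - [[0,0,-0.8],[0,0,0]]
    - [[0,0,-0.5],[0,0,0]]
    - [[0,0,0],[0,0,0.7]]
    - [[0,0,0],[0,0,0]]
  claw: 0

```text
time_s: 7.15
position: [0.4061, 0.2121, 0.1927]
tool_rot: [[-0.989, 0.151, 0.002], [0.151, 0.989, 0.0], [-0.002, 0.001, -1.0]]
ft_force: [-0.3, 0.9, 0.1]
grip_width: 0.0855
gripper_force: 0.0
```

```bash
python3 - <<'E'
from h import *
s=env.observe();print(s['position'],s['tool_rot'].round(3).tolist())
im=viewer.get_image('top');P=cloud(im);f=im['frame'];cv2.imwrite('pics/t2.png',cv2.resize(cv2.cvtColor(f[150:270,180:440],cv2.COLOR_RGB2BGR),None,fx=3,fy=3))
hsv=cv2.cvtColor(f,cv2.COLOR_RGB2HSV).astype(int);H,S,V=hsv[...,0],hsv[...,1],hsv[...,2];v,u=np.indices(H.shape)
g=((H<6)|(H>174))&(S>150)&(V>80)&(u>350)&(u<390)&(v<196)&(v>160)
print('grip',g.sum(),np.median(P[g],0))
im=save('wrist','pics/w2.png');P=cloud(im);f=im['frame']
hsv=cv2.cvtColor(f,cv2.COLOR_RGB2HSV).astype(int);H,S,V=hsv[...,0],hsv[...,1],hsv[...,2]
g=((H<6)|(H>174))&(S>150)&(V>60)&(P[...,2]>.088)&(P[...,2]<.105)
if g.any():q=P[g];print('wgrip',g.sum(),q.min(0),q.max(0),np.median(q,0))
E
```

```text
[0.40614597 0.21211688 0.19265552] [[-0.989, 0.151, 0.002], [0.151, 0.989, 0.0], [-0.002, 0.001, -1.0]]
grip 75 [0.49392653 0.03476778 0.09419647]
wgrip 173 [0.48306059 0.02601309 0.08801595] [0.49083699 0.04363734 0.09554464] [0.48667752 0.03587388 0.09125087]
```

View pics/w2.png

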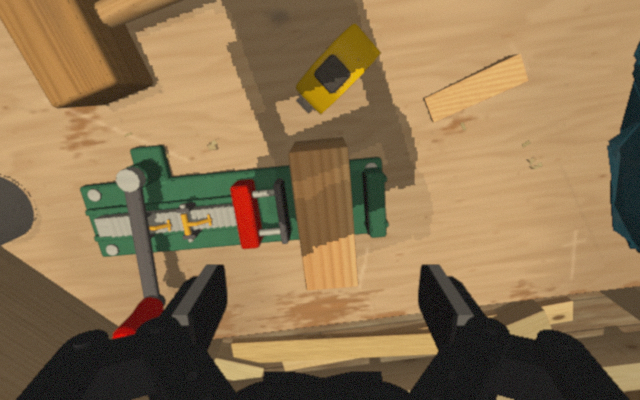

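Request:
move_arm:
  motion:
    - [[-0.455,-0.648,0],[0,0,0]]
    - [[-0.455,-0.648,0],[0,0,0]]
    - [[-0.455,-0.648,0],[0,0,0]]
    - [[-0.455,-0.648,0],[0,0,0]]
    - [[-0.455,-0.648,0],[0,0,0]]
    - [[0,0,0.6],[0,0,0]]
    - [[0,0,0.6],[0,0,0]]
    - [[0,0,0.6],[0,0,0]]
    - [[0,0,0.4],[0,0,0]]
    - [[0,0,0.1],[0,0,0]]
    - [[0,0,0],[0,0,0]]
    - [[0,0,0],[0,0,0]]

```text
time_s: 8.45
position: [0.4947, 0.0348, 0.0776]
tool_rot: [[-0.989, 0.149, 0.001], [0.149, 0.989, -0.0], [-0.001, -0.0, -1.0]]
ft_force: [0.2, 0.3, 0.1]
grip_width: 0.0853
gripper_force: 0.0
```

Request:
move_arm:
  motion:
    - [[0,0,0],[0,0,0]]
    - [[0,0,0],[0,0,0]]
    - [[0,0,0],[0,0,0]]
    - [[0,0,0],[0,0,0]]
    - [[0,0,0],[0,0,0]]
    - [[0,0,0],[0,0,0]]
    - [[0,0,0],[0,0,0]]
    - [[0,0,0],[0,0,0]]
  claw: 1
  force: 50

```text
time_s: 9.25
position: [0.4944, 0.0348, 0.0771]
tool_rot: [[-0.989, 0.15, 0.0], [0.15, 0.989, -0.0], [-0.0, -0.0, -1.0]]
ft_force: [-1.0, 0.5, 5.5]
grip_width: 0.0208
gripper_force: 48.7
```

Request:
move_arm:
  motion:
    - [[0,-0.04,0],[0,0,0.11]]
    - [[0,-0.035,0],[0,0,0.1]]
    - [[0,0,0],[0,0,0]]
    - [[0,0,0],[0,0,0]]

```text
time_s: 9.65
position: [0.4937, 0.0311, 0.0771]
tool_rot: [[-0.984, 0.179, 0.0], [0.179, 0.984, 0.0], [-0.0, 0.0, -1.0]]
ft_force: [-1.4, -0.2, 5.1]
grip_width: 0.0212
gripper_force: 48.6
```

Request:
move_arm:
  motion:
    - [[0.003,0.125,0],[0,0,-0.358]]
    - [[0.003,0.125,0],[0,0,-0.358]]
    - [[0.003,0.125,0],[0,0,-0.358]]
    - [[0.003,0.125,0],[0,0,-0.358]]
    - [[0.003,0.125,0],[0,0,-0.358]]
    - [[0.003,0.125,0],[0,0,-0.358]]
    - [[0,0,0],[0,0,0]]
    - [[0,0,0],[0,0,0]]
    - [[0,0,0],[0,0,0]]

```text
time_s: 10.55
position: [0.4948, 0.0685, 0.0771]
tool_rot: [[-0.993, -0.12, 0.0], [-0.12, 0.993, -0.0], [-0.0, -0.0, -1.0]]
ft_force: [-1.2, 1.0, 6.6]
grip_width: 0.0204
gripper_force: 48.8
```

```bash
cat > jaw.py <<'E'
from h import *
s=env.observe();p=np.array([.371,.0548]);d=s['position'][:2]-p
print('phi',round(np.arctan2(d[1],d[0])+.2032,3),'r',round(np.hypot(*d),4),'F',s['ft_force'].round(1),'Fy',(s['ft_force']@s['tool_rot'])[1].round(2))
im=viewer.get_image('top');P=cloud(im);f=im['frame']
hsv=cv2.cvtColor(f,cv2.COLOR_RGB2HSV).astype(int);H,S,V=hsv[...,0],hsv[...,1],hsv[...,2];v,u=np.indices(H.shape)
r=((H<6)|(H>174))&(S>150)&(V>80)&(v>195)&(v<232)&(u<345)&(u>270);print('jaw',r.sum(),P[r].mean(0).round(4))
k=(P[...,2]>.064)&(P[...,2]<.076)&(u>270)&(u<330)&(v>170)&(v<240)&(S>40)&(H<25)
if k.any():
    R=cv2.minAreaRect((P[k][:,:2]*1000).astype(np.float32));print('offcut',k.sum(),np.median(P[k],0).round(4),np.round(R[0],1),np.round(R[1],1),round(R[2],1))
E
python3 jaw.py
```

```text
phi 0.314 r 0.1246 F [-1.2  1.   6.6] Fy 1.18
jaw 77 [0.424  0.1539 0.0511]
offcut 882 [0.4323 0.2118 0.0697] [431.9 211.6] [ 45.  109.3] 87.0
```

Request:
move_arm:
  motion:
    - [[0.003,-0.125,0],[0,0,0.358]]
    - [[0.003,-0.125,0],[0,0,0.358]]
    - [[0.003,-0.125,0],[0,0,0.358]]
    - [[0.003,-0.125,0],[0,0,0.358]]
    - [[0.003,-0.125,0],[0,0,0.358]]
    - [[0.003,-0.125,0],[0,0,0.358]]
    - [[0,0,0],[0,0,0]]
    - [[0,0,0],[0,0,0]]

```text
time_s: 11.4
position: [0.4937, 0.031, 0.0771]
tool_rot: [[-0.984, 0.179, 0.0], [0.179, 0.984, -0.0], [-0.0, -0.0, -1.0]]
ft_force: [-2.9, -0.4, 5.7]
grip_width: 0.0208
gripper_force: 48.9
```

Request:
move_arm:
  motion:
    - [[0.003,0.125,0],[0,0,-0.358]]
    - [[0.003,0.125,0],[0,0,-0.358]]
    - [[0.003,0.125,0],[0,0,-0.358]]
    - [[0.003,0.125,0],[0,0,-0.358]]
    - [[0.003,0.125,0],[0,0,-0.358]]
    - [[0.003,0.125,0],[0,0,-0.358]]
    - [[0,0,0],[0,0,0]]
    - [[0,0,0],[0,0,0]]
    - [[0,0,0],[0,0,0]]

```text
time_s: 12.3
position: [0.4948, 0.0685, 0.0771]
tool_rot: [[-0.993, -0.12, 0.0], [-0.12, 0.993, -0.0], [-0.0, -0.0, -1.0]]
ft_force: [-1.5, 0.1, 5.6]
grip_width: 0.021
gripper_force: 49.0
```

```bash
sed -i "s/^r=.*/r=((H<6)|(H>174))\&(S>150)\&(V>60)\&(v>195)\&(v<232)\&(u<345)\&(u>270)\&(P[...,2]>.03)\&(P[...,2]<.044);print('jaw',r.sum(),np.percentile(P[r],[5,50,95],axis=0)[:,1].round(4))/" jaw.py; echo "cv2.imwrite('pics/t3.png',cv2.resize(cv2.cvtColor(f[140:260,240:420],cv2.COLOR_RGB2BGR),None,fx=3,fy=3))">>jaw.py; python3 jaw.py
```

```text
phi 0.313 r 0.1246 F [-1.5  0.1  5.6] Fy 0.32
jaw 170 [0.154  0.1612 0.1684]
offcut 887 [0.4326 0.2212 0.0698] [433.3 221. ] [ 45.3 108.7] 87.5
```

View pics/t3.png

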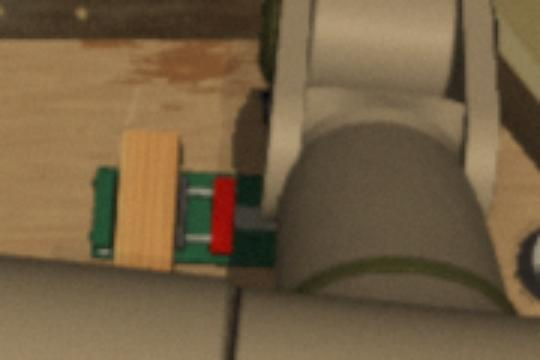

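The top view shows the offcut at (150,200) in the crop, pushed by the pad to near the fixed jaw at (103,215); the red jaw is at (223,215). The jaw has moved about 21 mm in two strokes, more than expected, so I'll measure after the back stroke.

Request:
move_arm:
  motion:
    - [[0.003,-0.125,0],[0,0,0.358]]
    - [[0.003,-0.125,0],[0,0,0.358]]
    - [[0.003,-0.125,0],[0,0,0.358]]
    - [[0.003,-0.125,0],[0,0,0.358]]
    - [[0.003,-0.125,0],[0,0,0.358]]
    - [[0.003,-0.125,0],[0,0,0.358]]
    - [[0,0,0],[0,0,0]]
    - [[0,0,0],[0,0,0]]

```text
time_s: 13.15
position: [0.4937, 0.031, 0.0771]
tool_rot: [[-0.984, 0.179, 0.0], [0.179, 0.984, -0.0], [-0.0, -0.0, -1.0]]
ft_force: [-2.1, 0.4, 6.9]
grip_width: 0.0209
gripper_force: 49.0
```

```bash
python3 jaw.py
```

```text
phi 0.012 r 0.125 F [-2.1  0.4  6.9] Fy -0.02
jaw 141 [0.154  0.1612 0.1684]
offcut 619 [0.4489 0.2196 0.0699] [448.4 220.5] [45.2 77.7] 87.2
```

Request:
move_arm:
  motion:
    - [[0.003,0.125,0],[0,0,-0.358]]
    - [[0.003,0.125,0],[0,0,-0.358]]
    - [[0.003,0.125,0],[0,0,-0.358]]
    - [[0,0,0],[0,0,0]]
    - [[0,0,0],[0,0,0]]

```text
time_s: 13.7
position: [0.4957, 0.0498, 0.0771]
tool_rot: [[-1.0, 0.029, -0.0], [0.029, 1.0, -0.0], [0.0, -0.0, -1.0]]
ft_force: [-3.1, -0.7, 5.6]
grip_width: 0.0212
gripper_force: 49.1
```

```bash
python3 jaw.py
```

```text
phi 0.163 r 0.1248 F [-3.1 -0.7  5.6] Fy -0.82
jaw 168 [0.1588 0.166  0.1733]
offcut 738 [0.4419 0.2244 0.0697] [441.2 224.9] [45.2 92.3] 87.9
```

Request:
move_arm:
  motion:
    - [[0.003,0.125,0],[0,0,-0.358]]
    - [[0.003,0.125,0],[0,0,-0.358]]
    - [[0.003,0.125,0],[0,0,-0.358]]
    - [[0,0,0],[0,0,0]]
    - [[0,0,0],[0,0,0]]
    - [[0,0,0],[0,0,0]]

```text
time_s: 14.35
position: [0.4949, 0.0679, 0.0771]
tool_rot: [[-0.993, -0.12, -0.0], [-0.12, 0.993, -0.001], [0.0, -0.001, -1.0]]
ft_force: [-2.0, -4.0, 5.8]
grip_width: 0.0205
gripper_force: 49.2
```

```bash
python3 jaw.py
```

```text
phi 0.309 r 0.1246 F [-2.  -4.   5.8] Fy -3.71
jaw 173 [0.165  0.1731 0.1804]
offcut 876 [0.4342 0.2257 0.0699] [433.5 225.8] [ 44.9 108.2] 87.2
```

Request:
move_arm:
  motion:
    - [[0.003,-0.125,0],[0,0,0.358]]
    - [[0.003,-0.125,0],[0,0,0.358]]
    - [[0.003,-0.125,0],[0,0,0.358]]
    - [[0.003,-0.125,0],[0,0,0.358]]
    - [[0.003,-0.125,0],[0,0,0.358]]
    - [[0.003,-0.125,0],[0,0,0.358]]
    - [[0,0,0],[0,0,0]]
    - [[0,0,0],[0,0,0]]

```text
time_s: 15.2
position: [0.4938, 0.031, 0.0771]
tool_rot: [[-0.984, 0.179, -0.0], [0.179, 0.984, 0.0], [0.0, -0.0, -1.0]]
ft_force: [-2.1, -0.5, 5.7]
grip_width: 0.0207
gripper_force: 49.3
```

```bash
python3 jaw.py
```

```text
phi 0.012 r 0.125 F [-2.1 -0.5  5.7] Fy -0.86
jaw 133 [0.1612 0.1684 0.1756]
offcut 607 [0.4493 0.2241 0.0697] [448.8 224.9] [45.  78.2] 87.1
```

Request:
move_arm:
  motion:
    - [[0.003,0.125,0],[0,0,-0.358]]
    - [[0.003,0.125,0],[0,0,-0.358]]
    - [[0.003,0.125,0],[0,0,-0.358]]
    - [[0.003,0.125,0],[0,0,-0.358]]
    - [[0.003,0.125,0],[0,0,-0.358]]
    - [[0.003,0.125,0],[0,0,-0.358]]
    - [[0,0,0],[0,0,0]]
    - [[0,0,0],[0,0,0]]
    - [[0,0,0],[0,0,0]]

```text
time_s: 16.15
position: [0.495, 0.0675, 0.0771]
tool_rot: [[-0.993, -0.12, -0.0], [-0.12, 0.993, -0.002], [0.0, -0.002, -1.0]]
ft_force: [-2.8, -6.5, 6.6]
grip_width: 0.0211
gripper_force: 49.4
```

```bash
python3 jaw.py
```

```text
phi 0.305 r 0.1246 F [-2.8 -6.5  6.6] Fy -6.1
jaw 171 [0.1708 0.178  0.1852]
offcut 871 [0.4343 0.2258 0.0698] [433.6 225.4] [ 45.  107.9] 87.7
```

```bash
sed -i "s/^im=viewer/print('wt',s['wrist_torque'].round(3))\nim=viewer/" jaw.py; python3 jaw.py
```

```text
phi 0.305 r 0.1246 F [-3.1 -6.9  6.1] Fy -6.5
wt [-1.061  0.474 -0.073]
jaw 170 [0.1708 0.178  0.1852]
offcut 871 [0.4345 0.2257 0.0697] [433.7 225.5] [ 44.9 108.5] 87.3
```

Request:
move_arm:
  motion:
    - [[0.003,-0.125,0],[0,0,0.358]]
    - [[0.003,-0.125,0],[0,0,0.358]]
    - [[0.003,-0.125,0],[0,0,0.358]]
    - [[0.003,-0.125,0],[0,0,0.358]]
    - [[0.003,-0.125,0],[0,0,0.358]]
    - [[0.003,-0.125,0],[0,0,0.358]]
    - [[0,0,0],[0,0,0]]
    - [[0,0,0],[0,0,0]]

```text
time_s: 17.05
position: [0.4937, 0.031, 0.0771]
tool_rot: [[-0.984, 0.179, -0.0], [0.179, 0.984, 0.0], [0.0, -0.0, -1.0]]
ft_force: [-2.7, -0.7, 6.6]
grip_width: 0.021
gripper_force: 49.5
```

```bash
python3 jaw.py
```

```text
phi 0.012 r 0.125 F [-2.7 -0.7  6.6] Fy -1.15
wt [0.01  0.389 0.018]
jaw 134 [0.1661 0.1733 0.1805]
offcut 608 [0.4495 0.2242 0.0698] [448.7 224.8] [44.9 77.6] 87.3
```

Request:
move_arm:
  motion:
    - [[0.003,0.125,0],[0,0,-0.358]]
    - [[0.003,0.125,0],[0,0,-0.358]]
    - [[0.003,0.125,0],[0,0,-0.358]]
    - [[0.003,0.125,0],[0,0,-0.358]]
    - [[0.003,0.125,0],[0,0,-0.358]]
    - [[0.003,0.125,0],[0,0,-0.358]]
    - [[0,0,0],[0,0,0]]
    - [[0,0,0],[0,0,0]]
    - [[0,0,0],[0,0,0]]

```text
time_s: 18.0
position: [0.495, 0.0672, 0.0771]
tool_rot: [[-0.993, -0.119, -0.0], [-0.119, 0.993, -0.002], [0.001, -0.002, -1.0]]
ft_force: [-3.1, -9.5, 7.0]
grip_width: 0.0209
gripper_force: 49.7
```

```bash
python3 jaw.py
```

```text
phi 0.303 r 0.1246 F [-3.1 -9.5  7. ] Fy -9.05
wt [-1.341  0.491 -0.268]
jaw 180 [0.1757 0.184  0.1923]
offcut 866 [0.4344 0.2258 0.0696] [434.1 225.3] [ 45.  106.4] 87.7
```

Request:
move_arm:
  motion:
    - [[0.003,-0.125,0],[0,0,0.358]]
    - [[0.003,-0.125,0],[0,0,0.358]]
    - [[0.003,-0.125,0],[0,0,0.358]]
    - [[0.003,-0.125,0],[0,0,0.358]]
    - [[0.003,-0.125,0],[0,0,0.358]]
    - [[0.003,-0.125,0],[0,0,0.358]]
    - [[0,0,0],[0,0,0]]
    - [[0,0,0],[0,0,0]]

```text
time_s: 18.85
position: [0.4938, 0.0311, 0.0771]
tool_rot: [[-0.984, 0.179, -0.0], [0.179, 0.984, 0.0], [0.0, -0.0, -1.0]]
ft_force: [-3.6, 0.8, 7.8]
grip_width: 0.0206
gripper_force: 49.8
```

```bash
python3 jaw.py
```

```text
phi 0.012 r 0.125 F [-3.6  0.8  7.8] Fy 0.1
wt [ 0.051  0.454 -0.002]
jaw 136 [0.1726 0.1803 0.1876]
offcut 610 [0.4492 0.2242 0.0698] [448.5 224.5] [44.9 77.8] 87.9
```

Request:
move_arm:
  motion:
    - [[0,0,0],[0,0,0]]
    - [[0,0,0],[0,0,0]]
    - [[0,0,0],[0,0,0]]
    - [[0,0,0],[0,0,0]]
    - [[0,0,-0.2],[0,0,0]]
    - [[0,0,-0.6],[0,0,0]]
    - [[0,0,-0.8],[0,0,0]]
    - [[0,0,-0.8],[0,0,0]]
    - [[0.5,0.5,-0.5],[0,0,0]]
    - [[0.5,0.7,0],[0,0,0]]
    - [[0.5,0.7,0],[0,0,0]]
    - [[0,0.5,0],[0,0,0]]
    - [[0,0,0],[0,0,0]]
    - [[0,0,0],[0,0,0]]
  claw: 0

```text
time_s: 20.3
position: [0.4417, 0.1627, 0.2223]
tool_rot: [[-0.984, 0.178, 0.0], [0.178, 0.984, -0.0], [-0.001, -0.0, -1.0]]
ft_force: [-0.3, -0.6, 0.9]
grip_width: 0.0857
gripper_force: 0.0
```

```bash
python3 - <<'E'
from h import *
s=env.observe();print(s['position'])
im=save('wrist','pics/w3.png');P=cloud(im);f=im['frame'];np.savez('w3.npz',f=f,P=P)
hsv=cv2.cvtColor(f,cv2.COLOR_RGB2HSV).astype(int);H,S,V=hsv[...,0],hsv[...,1],hsv[...,2]
q=P[((H<6)|(H>174))&(S>150)&(P[...,2]>.033)&(P[...,2]<.043)]
ya=np.array([.0531,.9986])
def rng(n,q):
    t=q[:,:2]@ya;print(n,len(q),np.percentile(t,[2,50,98]).round(4))
rng('jaw',q)
k=(S<70)&(V<90)&(P[...,2]>.033)&(P[...,2]<.041)&(P[...,0]>.39)&(P[...,0]<.46)&(P[...,1]>.18)&(P[...,1]<.215);rng('pad',P[k])
k=(P[...,2]>.066)&(P[...,2]<.074)&(P[...,1]>.19)&(P[...,1]<.26)&(P[...,0]>.36)&(P[...,0]<.5);rng('off',P[k]);R=cv2.minAreaRect((P[k][:,:2]*1000).astype(np.float32));print(np.round(R[0]),np.round(R[1],1),R[2])
k=(P[...,2]>.034)&(P[...,2]<.042)&(P[...,1]>.245)&(P[...,1]<.28)&(P[...,0]>.39)&(P[...,0]<.46);rng('fix',P[k])
# w1 reference jaw->pad
z=np.load('w1.npz');P=z['P'];f=z['f'];hsv=cv2.cvtColor(f,cv2.COLOR_RGB2HSV).astype(int);H,S,V=hsv[...,0],hsv[...,1],hsv[...,2]
rng('jaw0',P[((H<6)|(H>174))&(S>150)&(P[...,2]>.033)&(P[...,2]<.043)&(P[...,0]<.47)&(P[...,1]>.1)])
k=(S<70)&(V<90)&(P[...,2]>.033)&(P[...,2]<.041)&(P[...,0]>.39)&(P[...,0]<.46)&(P[...,1]>.155)&(P[...,1]<.19);rng('pad0',P[k])
E
```

```text
[0.44165129 0.16272436 0.22227572]
jaw 1118 [0.1937 0.2018 0.2098]
pad 405 [0.2177 0.2205 0.2238]
off 7543 [0.2257 0.2474 0.2689]
[427. 225.] [ 45.4 119.9] 86.99348449707031
fix 581 [0.2784 0.2825 0.2867]
jaw0 2390 [0.1534 0.1622 0.1698]
pad0 494 [0.1908 0.1939 0.1977]
```

View pics/w3.png

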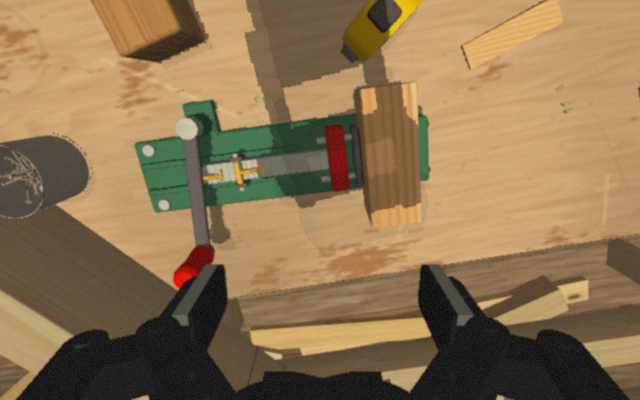

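The wrist view shows the offcut square on the bed at (390,155), held between the pad at (357,155) and the fixed jaw at (424,147). The grip at (193,268) is free, and the tape, wedge and tin haven't moved. The pad spring is compressed about 13 mm of its 20 mm, so the clamp is firm and one more tooth could overtighten it. I'm handing in.

```bash
python3 -c "
from rig import env
print(env.close_job())"
```

```text
the job is handed in; nothing more can be done
None
```

The offcut is clamped square and firm against the fixed jaw after five strokes, with the pad spring squeezed about 13 of its 20 mm; the last push read about 9 to 12 N, so I judged it firm mainly from the measured squeeze. The grip is released, the tape, tin and wedge were left alone, and the job was handed in at about 20 s.

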